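# Load a weathering cell with rock chips and close it

## Robot

A 6-joint arm with a two-finger parallel gripper is mounted at the origin on the work surface. World frame = base frame: x ahead of the robot, y to its left, z up, the work surface at z = 0. Lengths are in m, angles in rad, forces in N, time in s.
With the tool pointing down it reaches from about 0.275 to 0.875 m from the base axis. Payload 12.5 kg.
Tool frame: the origin (TCP) lies at the very end of the fingers, on their centre line; the grasp point (between the pads) lies 19 mm behind it (bot.hold_point_z is the distance from the TCP to the grasp point, in m); z points along the fingers, y is the line along which they close (so a half turn about z gives the same grasp; the last joint's range is limited). The gripper opens to 85 mm and grips with 20 to 120 N. Pads are 22 mm wide; open, the fingers measure 114 mm over their backs; the gripper's body (76 mm by 85 mm) begins 54 mm behind the grasp point. The pads swing forward as they close: fully open they stand 13 mm farther back than shut.
Start: joints at [-1.385, 0.351, 1.652, -0, 1.139, -0.085], TCP at [0.147, -0.53, 0.231] pointing down, gripper open.
Joint ranges: [-2.75, 2.75], [-0.79, 2.1], [0.01, 2.65], [-1.57, 4.71], [0.07, 3.14], [-2.87, 2.87]. Speed limits (rad/s): [2.22, 2.22, 2.79, 3.14, 3.14, 3.14].

## Interface

Orientations are given as a unit quaternion [w, x, y, z].
In Python, from station import bot gives the robot as it stands.
- The arm moves only by the tool play_rows, never from a script. Its argument "deltas" is a list of rows, each a list of 7 numbers: the turn, a rotation vector about the tool's x, y, z in units of 5 degrees (1.0 is 5 degrees), then the shift along the tool's x, y, z in units of 25 mm (1.0 is 25 mm), then the closure, from 0 (fully open) to 1 (shut). A call has 1 to 20 rows; each row is the pose to reach, as a shift and turn from the pose commanded when the call began, along the tool's axes at that moment; what a row does not reach only later rows make up. A row lasts 1/8 s, in which the tool goes at most 62.5 mm and 10.7 degrees, less where a joint would pass 70% of its speed; a pose out of reach is approached as far as the arm can. A call with a gripper value outside its range is refused whole. The fingers move at their own pace and stop on an object; the grip force is fixed at half the most. Time passes only in rows, so rows that repeat a pose let the fingers close. It gives the time, the measured TCP pose, the force, the opening and the grip force at its end, in the units of the state.
- bot.get_state(): the state, without advancing time (a new reading comes with each control period).
- bot.get_image(name): name is "scene" or "top" or "wrist"; returns a dict with "img" (420x560x3 uint8, red, green, blue), "mtx" (3x3 intrinsics, pixels), "k1" (the pictures are not rectified: a ray, as slopes to the right and down, at radius r is drawn at 1 + k1 r^2 times it, then the intrinsics apply), "pose" (4x4, takes a point from camera to world coordinates); the wrist camera has in their place "T_tool_cam" (4x4, takes a point from camera to tool coordinates, whose origin is the TCP and whose axes are the flange's). Camera axes: x right, y down, z forward; pixel columns grow to the right and rows downward; lengths in m; the calibration is good to about 2 mm. A picture is of the moment at which its call begins: read the wrist's pose just before it. There is no depth.
- bot.job_done(): hands the job in; it is judged then, once.
The state is a dict: "t": time; "qpos": joint angles; "qd": joint speeds; "joint_torque": joint torques, N m; "position": TCP position; "tcp_rot": TCP orientation; "wrist_force": force on the tool from outside, world axes, zero at the start; "wrist_torque": the same for the moment, N m; "finger_gap": finger opening in m; "grasp_force": force on a finger pad.
Only numpy, scipy, OpenCV 4.12 (cv2) and the standard library are available. Lean on these libraries where they do the work, as an engineer would, in place of code of your own. Each camera call takes 0.05 s, during which the arm holds its last target. There are 200 camera calls.

## Task

Load the weathering cell: lift its cover off its two pins and lay it aside, throw every crumpled foil ball from the steel sample tray into the waste bin, then take the scraper and sweep all the rock chips off the tray's open end into the cell; keep the sample clean by moving the chips with the scraper only, never with the gripper. When all chips are in, stand the scraper back upright in its instrument tray and lower the cover gently back over the pins until it lies flush on the flange. Leave the beaker, petri dish and spoon where they are.

Things in the scene. Friction and masses are not known exactly. Their poses are not given: they have to be found in the camera images.
- tray: Steel sample tray on four legs, fixed. Origin on the bench under the middle of its floor, whose top is 64 mm above the bench. Inside, x runs from -85 to +85 mm, y from -135 to +135 mm. 3 mm walls, 20 mm above the floor, at both x sides (rolled rim 12 mm wide, outward) and at the +y end. The -y end is open and level and leads onto the cell's flange.
- cell: White plastic weathering cell, a rectangular box, fixed at the tray's open end; origin on the bench under its centre, 190 mm from the tray's origin along the tray's -y, axes as the tray's. Flange 248 (x) x 108 mm (y), its top 62 mm above the bench, 2 mm below the tray floor. Opening 180 (x) x 76 mm (y); inner floor 6 mm above the bench. The bench on its -y side is free.
- pin0 (a point): Tip of the locating pin at cell x = -108 mm, y = 0. The pin is 8 mm thick and rises 17 mm above the flange, to 79 mm above the bench; its last 7 mm taper to 3 mm.
- pin1 (a point): Tip of the like pin at cell x = +108 mm, y = 0.
- cover: The cell's cover, loose, 0.35 kg: flat grey plastic plate 246 (x) x 92 (y) x 6 mm with two 12 mm holes at x = -108 and +108 mm, y = 0, that go over the pins, either way round. Origin in the centre of its underside, z up. A black bridge handle on top. At the start it is seated: underside on the flange, 62 mm above the bench.
- cover_grip (a point): Middle of the cover's handle bar, 44 mm above the underside; axes as the cover's. The bar is 110 mm along x, 16 mm thick along y (pinch across y), from 37 to 51 mm above the underside, on two posts at x = -44 and +44 mm, open beneath.
- scraper: Hand scraper, loose, 0.25 kg, stands by itself: a channel of bent sheet steel with a black grip on top. Origin on its underside, below the grip, z up. Its upright blade, 120 mm wide (y from -60 to +60) and 49 mm tall, has its flat front at x = +18 mm: this face pushes, towards the scraper's own +x. The sole reaches back to x = -22 mm.
- scraper_grip (a point): Middle of the scraper's grip, 68 mm above its underside; axes as the scraper's. The grip is 22 mm thick (x: pinch across it), 76 mm long (y), from 49 to 85 mm above the underside.
- tool_tray: Shallow open steel instrument tray, fixed, the scraper's place: 100 mm (its x) x 160 mm (its y) outside, 3 mm walls 14 mm high, floor 3 mm thick. Origin on the bench under its centre. The scraper stands in it at the start.
- bin: Small black plastic waste bin, open on top, fixed: 125 x 125 mm, 110 mm high, 4 mm walls. Origin on the bench under its centre.
- beaker: Bystander: glass beaker, 72 mm wide, 95 mm tall; origin in the centre of its underside.
- petri: Bystander: petri dish, 94 mm wide, 17 mm tall; origin in the centre of its underside.
- spoon: Bystander: steel lab spoon lying on the bench, 170 mm long.
- chip0: A grey-brown rock chip, faceted, about 25 mm across and 18 to 22 mm tall, 18 g, loose on the tray's half next to the cell; may be absent. Origin at the centre of the face it first rests on.
- chip1: A grey-brown rock chip, faceted, about 25 mm across and 18 to 22 mm tall, 18 g, loose on the tray's half next to the cell; may be absent. Origin at the centre of the face it first rests on.
- chip2: A grey-brown rock chip, faceted, about 25 mm across and 18 to 22 mm tall, 18 g, loose on the tray's half next to the cell; may be absent. Origin at the centre of the face it first rests on.
- chip3: A grey-brown rock chip, faceted, about 25 mm across and 18 to 22 mm tall, 18 g, loose on the tray's half next to the cell; may be absent. Origin at the centre of the face it first rests on.
- chip4: A grey-brown rock chip, faceted, about 25 mm across and 18 to 22 mm tall, 18 g, loose on the tray's half next to the cell; may be absent. Origin at the centre of the face it first rests on.
- chip5: A grey-brown rock chip, faceted, about 25 mm across and 18 to 22 mm tall, 18 g, loose on the tray's half next to the cell; may be absent. Origin at the centre of the face it first rests on.
- foil0: A crumpled ball of aluminium foil, 35 mm across, 32 mm tall, 12 g, loose on the tray's half away from the cell; may be absent. Origin at the centre of its underside as it first lies, z up.
- foil1: A crumpled ball of aluminium foil, 35 mm across, 32 mm tall, 12 g, loose on the tray's half away from the cell; may be absent. Origin at the centre of its underside as it first lies, z up.
- foil2: A crumpled ball of aluminium foil, 35 mm across, 32 mm tall, 12 g, loose on the tray's half away from the cell; may be absent. Origin at the centre of its underside as it first lies, z up.
There are look-alikes about, which are no part of the job. Leave any blue or yellow look-alike of the foil0 alone.

How it is judged:
By the outcome, as a careful person would: the job done as asked, in the order asked, and still so for the second after the job is handed in, with the robot touching nothing.
Of chip0, chip1, chip2, chip3, chip4, chip5 only 4 to 6 are there at a start; the rules pass over those that are not, and their reading is None.
Of foil0, foil1, foil2 only 2 to 3 are there at a start; the rules pass over those that are not, and their reading is None.
At some moment in a run one of chip0, chip1, chip2, chip3, chip4, chip5, foil0, foil1, foil2 may be knocked a few centimetres aside while the robot is not near it.
It also fails if it takes over 192 s, if anything falls off the work surface, if the arm or the gripper's body presses on something with over 40 N, if the wrist force passes 120 N, or if a joint passes its speed limit or range.

## Working session

There is one attempt and no reset: what is moved stays moved. The work goes in short steps, Python scripts to look and compute and a tool call to move; the robot and the scene stay as the last step left them, time stands still between calls to the robot, and variables do not carry over. Pictures are saved under pics/ and viewed, at most 14 in all, crops included, and the job is handed in when it is done.

Besides the shell and the picture viewer there is one more tool, called after "Call:" as a command line: name --pt "numbers of a row" for each row, then --argument value for the rest. play_rows: Moves the arm, as the interface text tells. Its arguments: {"type":"object","properties":{"deltas":{"type":"array"}},"required":["deltas"]}

```bash
ls; mkdir -p pics
cat > h.py <<'E'
import numpy as np, cv2
from station import bot
from scipy.spatial.transform import Rotation as R
def Rq(q): return R.from_quat([q[1],q[2],q[3],q[0]]).as_matrix()
def snap(name,fn=None,s=1):
    st=bot.get_state(); d=bot.get_image(name)
    if 'pose' in d: T=np.array(d['pose'])
    else:
        W=np.eye(4);W[:3,:3]=Rq(st['tcp_rot']);W[:3,3]=st['position'];T=W@np.array(d['T_tool_cam'])
    d['T']=T; np.savez('pics/%s.npz'%(fn or name),img=d['img'],mtx=d['mtx'],k1=d['k1'],T=T)
    if fn: cv2.imwrite('pics/%s.png'%fn,d['img'][:,:,::-1])
    return d
def load(fn): return dict(np.load('pics/%s.npz'%fn))
def pix2w(d,u,v,z):
    m=np.array(d['mtx']);k=float(d['k1'])
    p=cv2.undistortPoints(np.array([[[u,v]]],float),m,np.array([k,0,0,0,0.]))[0,0]
    T=d['T'];r=T[:3,:3]@np.array([p[0],p[1],1]);o=T[:3,3]
    return o+r*(z-o[2])/r[2]
def w2pix(d,P):
    T=d['T'];c=(np.atleast_2d(P)-T[:3,3])@T[:3,:3]
    return cv2.projectPoints(c[:,None],np.zeros(3),np.zeros(3),np.array(d['mtx']),np.array([float(d['k1']),0,0,0,0.]))[0][:,0]
def rel(pos,yaw):
    "units to bring the TCP (pointing down, tool y axis at angle yaw mod pi) to pos"
    st=bot.get_state();M=Rq(st['tcp_rot']);
    y=np.array([np.cos(yaw),np.sin(yaw),0]);
    if y@M[:,1]<0:y=-y
    z=np.array([0,0,-1.]);x=np.cross(y,z);G=np.c_[x,y,z]
    rv=R.from_matrix(M.T@G).as_rotvec()
    print('turn',np.round(np.degrees(rv)/5,2),'shift',np.round(M.T@(np.array(pos)-st['position'])/.025,2),'q6',round(st['qpos'][5],2))
E
python3 -c "
from h import *
d=snap('top','top0');e=snap('scene','scene0')
for x in(d,e):print(np.round(x['T'],3).tolist(),x['mtx'].tolist() if hasattr(x['mtx'],'tolist') else x['mtx'],x['k1'])
cv2.imwrite('pics/top0b.png',cv2.resize(d['img'][:,:,::-1],(800,600),interpolation=cv2.INTER_CUBIC))
print(bot.get_state())
print(bot.get_image('wrist')['T_tool_cam'])
"
```

```text
pics
[[0.023, -0.993, 0.112, 0.467], [-1.0, -0.024, -0.007, 0.042], [0.01, -0.112, -0.994, 1.011], [0.0, 0.0, 0.0, 1.0]] [[425.94864097677856, 0.0, 283.5431600659692], [0.0, 425.94864097677856, 214.30691701843992], [0.0, 0.0, 1.0]] -0.0022210081442599634
[[-0.773, 0.523, -0.359, 0.862], [0.634, 0.63, -0.448, 0.389], [-0.009, -0.574, -0.819, 0.713], [0.0, 0.0, 0.0, 1.0]] [[393.0513891015447, 0.0, 283.4856482037464], [0.0, 393.0513891015447, 212.45028268096917], [0.0, 0.0, 1.0]] -0.05436177185707192
{'t': 0.1, 'qpos': array([-1.38458067e+00,  3.51170078e-01,  1.65233567e+00, -2.67956646e-05,
        1.13912785e+00, -8.46101184e-02]), 'qd': array([ 9.75802694e-04, -2.36937160e-03, -8.48447112e-04,  1.73394343e-03,
       -7.83429529e-05,  8.16356583e-04]), 'joint_torque': array([ 1.22164329e-03, -5.06830287e+01, -2.91877198e+01, -2.61488606e-05,
        2.71887111e-03,  1.73736277e-05]), 'position': array([ 0.14709839, -0.5296591 ,  0.23082827]), 'tcp_rot': array([-5.19186097e-04,  9.90844784e-01,  1.35004974e-01, -3.85804399e-05]), 'wrist_force': array([ 0.33033983, -0.26943993,  0.09191663]), 'wrist_torque': array([-0.03704266,  0.02831779,  0.02530431]), 'grasp_force': 0.0, 'finger_gap': 0.08512461506511516}
[[-2.82400948e-04 -9.52431220e-01 -3.04753492e-01  7.68190450e-02]
 [ 9.99999796e-01 -9.42911190e-05 -6.31970068e-04  1.02084572e-03]
 [ 5.73172476e-04 -3.04753608e-01  9.52431052e-01 -1.42660694e-01]
 [ 0.00000000e+00  0.00000000e+00  0.00000000e+00  1.00000000e+00]]
```

View pics/top0b.png

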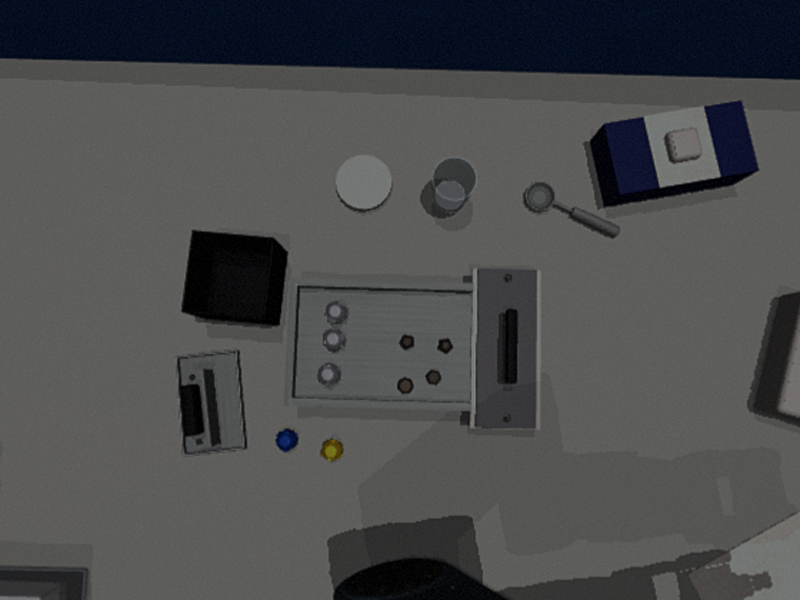

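View pics/scene0.png

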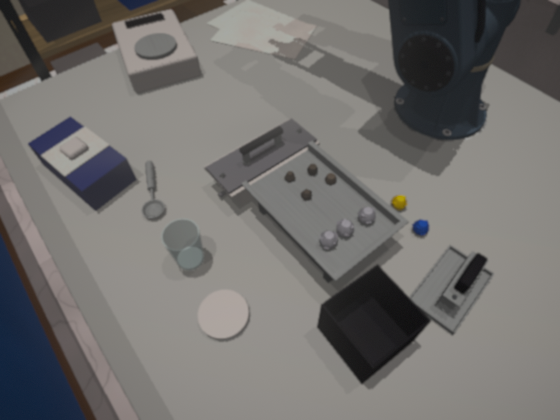

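The top view shows the tray in the middle with three foil balls on its left half and four chips on its right half. The covered cell is at about (507,348), the bin at (235,278), the scraper tray at (211,402), and blue and yellow decoys sit below. I'll enlarge it.

```bash
python3 -c "
from h import *
d=load('top0');im=d['img'][150:330,120:385,::-1]
im=cv2.resize(im,None,fx=3,fy=3,interpolation=cv2.INTER_CUBIC)
im=np.clip(im.astype(float)*1.7+10,0,255).astype(np.uint8);print(im.shape)
cv2.imwrite('pics/crop1.png',im)
"
```

```text
(540, 795, 3)
```

View pics/crop1.png

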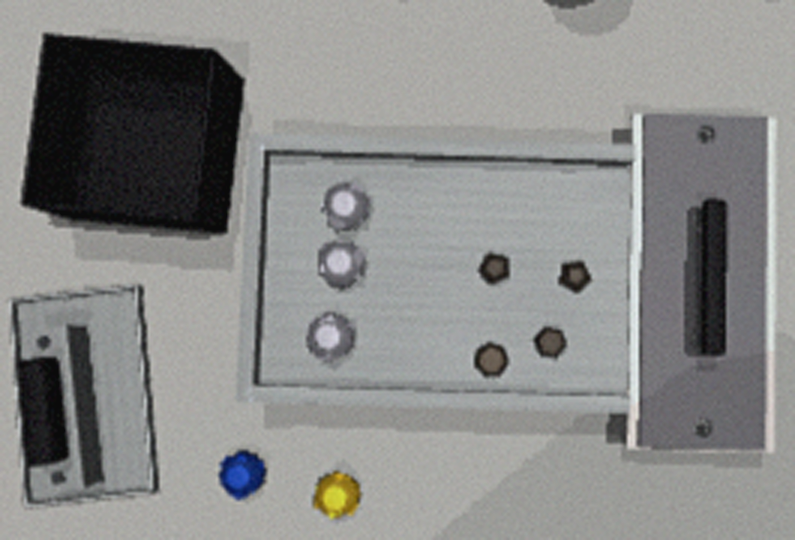

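Crop: pins at (706,133)/(704,428), bar top at (713,277). Foil tops are at (345,205), (341,263) and (331,337). Chips are at (494,268), (575,276), (550,342) and (491,360). The tray's inner corners are at (267,152) and (258,384).

```bash
python3 -c "
from h import *
d=load('top0')
f=lambda u,v,z:pix2w(d,120+(u-1)/3,150+(v-1)/3,z)
P=lambda n,u,v,z:print(n,np.round(f(u,v,z)*1000)[:2])
p1=f(706,133,.079);p0=f(704,428,.079);ax=p1-p0;print('yaw',np.degrees(np.arctan2(ax[1],ax[0])),np.linalg.norm(ax))
P('pin1',706,133,.079);P('pin0',704,428,.079);P('bar',713,277,.113)
c=(p0+p1)/2;th=np.arctan2(ax[1],ax[0]);X=np.array([np.cos(th),np.sin(th)]);Y=np.array([-X[1],X[0]]);t=c[:2]+.19*Y
print('cell',c,'tray',t)
for n,u,v,z in [('f',345,205,.094),('f',341,263,.094),('f',331,337,.094),('c',494,268,.084),('c',575,276,.084),('c',550,342,.084),('c',491,360,.084),('TLc',267,152,.064),('BLc',258,384,.064)]:
  w=f(u,v,z);print(n,np.round(w*1000)[:2],'tray',np.round(1000*np.array([(w[:2]-t)@X,(w[:2]-t)@Y])))
for n,u,v,z in [('bin',45,34,.11),('bin',213,50,.11),('bin',225,233,.11),('bin',23,204,.11),('tt',12,301,.014),('tt',140,287,.014),('tt',157,490,.014),('tt',29,502,.014),('grip',42,412,.088),('blade',75,326,.052),('blade',93,486,.052)]:P(n,u,v,z)
"
```

```text
yaw -0.13467975148889086 0.21505388041670578
pin1 [ 621. -122.]
pin0 [ 406. -122.]
bar [ 513. -121.]
cell [ 0.51389133 -0.12179016  0.079     ] tray [0.51433795 0.06820932]
f [560. 141.] tray [45. 73.]
f [518. 142.] tray [ 4. 74.]
f [465. 147.] tray [-49.  79.]
c [518.  32.] tray [  3. -36.]
c [513. -26.] tray [ -1. -95.]
c [465.  -9.] tray [-49. -78.]
c [451.  33.] tray [-63. -35.]
TLc [601. 204.] tray [ 87. 136.]
BLc [430. 203.] tray [-85. 135.]
bin [676. 359.]
bin [668. 238.]
bin [536. 223.]
bin [554. 366.]
tt [487. 405.]
tt [500. 306.]
tt [346. 285.]
tt [335. 382.]
grip [408. 351.]
blade [469. 343.]
blade [352. 323.]
```

```bash
python3 -c "
from h import *
rel([.5135,-.1215,.2],np.pi/2)
"
```

```text
turn [-0.01  0.    3.1 ] shift [ 18.49 -11.81   1.25] q6 -0.08
```

Call:
play_rows --pt "0 0 1 2.3 -1.5 0 0" --pt "0 0 2 4.6 -3 0 0" --pt "0 0 3.1 7 -4.5 0 0" --pt "0 0 3.1 9.3 -6 0 0" --pt "0 0 3.1 11.6 -7.4 0 0" --pt "0 0 3.1 13.9 -8.9 0.4 0" --pt "0 0 3.1 16.2 -10.3 0.8 0" --pt "0 0 3.1 18.49 -11.81 1.25 0" --pt "0 0 3.1 18.49 -11.81 1.25 0" --pt "0 0 3.1 18.49 -11.81 1.25 0" --pt "0 0 3.1 18.49 -11.81 1.25 0" --pt "0 0 3.1 18.49 -11.81 1.25 0"

```text
t: 1.65
position: [0.5131, -0.1227, 0.2003]
tcp_rot: [0.0, 1.0, -0.001, 0.0]
wrist_force: [-0.9, -0.6, -0.2]
finger_gap: 0.0852
grasp_force: 0.0
```

```bash
python3 -c "
from h import *
d=snap('wrist','w1')
im=np.clip(d['img'][:,:,::-1].astype(float)*1.6+10,0,255).astype(np.uint8);cv2.imwrite('pics/w1.png',im)
rel([.5135,-.1215,.086],np.pi/2)
print(w2pix(d,[[.621,-.122,.079],[.406,-.122,.079],[.5135,-.121,.113],[.4585,-.121,.113],[.5685,-.121,.113]]))
"
```

```text
turn [ 0.   -0.   -0.01] shift [ 0.02 -0.05  4.57] q6 1.25
[[275.50675994  53.88633114]
 [276.49043009 321.68176372]
 [274.29436643 217.65023626]
 [274.66520601 288.17453419]
 [273.8584561  136.65238774]]
```

View pics/w1.png

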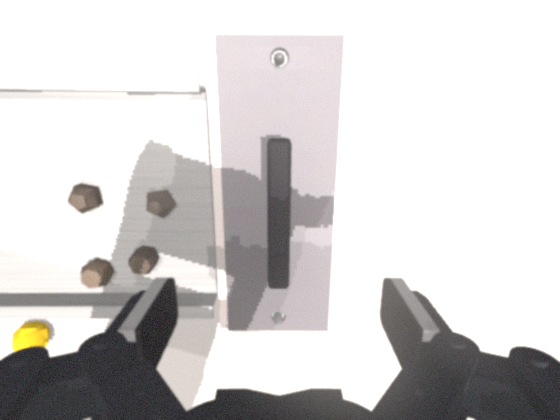

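The wrist view shows the bar from (280,139) to (278,288) and the pins at (279,59) and (278,317). This agrees with the map to about 2 mm, so I'll grasp the cover.

Call:
play_rows --pt "0 0 0 0 0.04 1.5 0" --pt "0 0 0 0 0.04 3 0" --pt "0 0 0 0 0.04 4 0" --pt "0 0 0 0 0.04 4.55 0" --pt "0 0 0 0 0.04 4.55 0" --pt "0 0 0 0 0.04 4.55 0.5" --pt "0 0 0 0 0.04 4.55 0.7" --pt "0 0 0 0 0.04 4.55 0.8" --pt "0 0 0 0 0.04 4.55 1" --pt "0 0 0 0 0.04 4.55 1" --pt "0 0 0 0 0.04 4.55 1" --pt "0 0 0 0 0.04 4.55 1"

```text
t: 3.2
position: [0.5138, -0.1227, 0.0867]
tcp_rot: [0.0, 1.0, 0.0, 0.0]
wrist_force: [-1.2, 0.7, 6.0]
finger_gap: 0.0148
grasp_force: 59.3
```

Call:
play_rows --pt "0 0 0 0 0 -0.3 1" --pt "0 0 0 0 0 -0.8 1" --pt "0 0 0 0 0 -1.5 1" --pt "0 0 0 0 0 -2.2 1" --pt "0 0 0 0 1 -2.2 1" --pt "0 0 0 0 2.5 -2.2 1" --pt "0 0 0 0 4 -2.2 1" --pt "0 0 0 0 5.5 -2.2 1" --pt "0 0 0 0 6.8 -2 1" --pt "0 0 0 0 7 -0.8 1" --pt "0 0 0 0 7 0.5 1" --pt "0 0 0 0 7 1.5 1" --pt "0 0 0 0 7 2 1" --pt "0 0 0 0 7 2.2 1" --pt "0 0 0 0 7 2.35 1" --pt "0 0 0 0 7 2.44 1" --pt "0 0 0 0 7 2.48 1" --pt "0 0 0 0 7 2.48 1" --pt "0 0 0 0 7 2.48 1"

```text
t: 5.58
position: [0.5138, -0.2979, 0.0248]
tcp_rot: [0.0, 1.0, 0.0, 0.0]
wrist_force: [-1.7, 0.8, 1.5]
finger_gap: 0.0151
grasp_force: 59.8
```

Call:
play_rows --pt "0 0 0 0 0 0 0.8" --pt "0 0 0 0 0 0 0.3" --pt "0 0 0 0 0 0 0" --pt "0 0 0 0 0 0 0" --pt "0 0 0 0 0 -1 0" --pt "0 0 0 0 0 -3 0" --pt "0 0 0 0 0 -5 0" --pt "0 0 0 0 0 -7 0" --pt "0 0 0 0 -2 -7 0" --pt "0 0 0 0 -4 -7 0" --pt "0 0 0 0 -6 -7 0" --pt "0 0 0 0 -8 -7 0" --pt "0 0 0 0 -9 -7 0" --pt "0 0 0 0 -9 -7 0" --pt "0 0 0 0 -9 -7 0" --pt "0 0 0 0 -9 -7 0"

```text
t: 7.58
position: [0.5136, -0.0737, 0.1992]
tcp_rot: [0.0, 1.0, -0.0, -0.0]
wrist_force: [-0.0, 0.3, -0.1]
finger_gap: 0.0855
grasp_force: 0.0
```

```bash
python3 -c "
from h import *
d=snap('wrist','w2')
im=np.clip(d['img'][:,:,::-1].astype(float)*1.1,0,255).astype(np.uint8);cv2.imwrite('pics/w2.png',cv2.resize(im,(800,600),interpolation=cv2.INTER_CUBIC))
print(bot.get_state()['position'])
print(w2pix(d,[[.621,-.122,.079],[.406,-.122,.079]])/.7)
"
```

```text
[ 0.51354724 -0.0736865   0.19922196]
[[495.76264428  77.5421085 ]
 [475.0128599  461.30315483]]
```

View pics/w2.png

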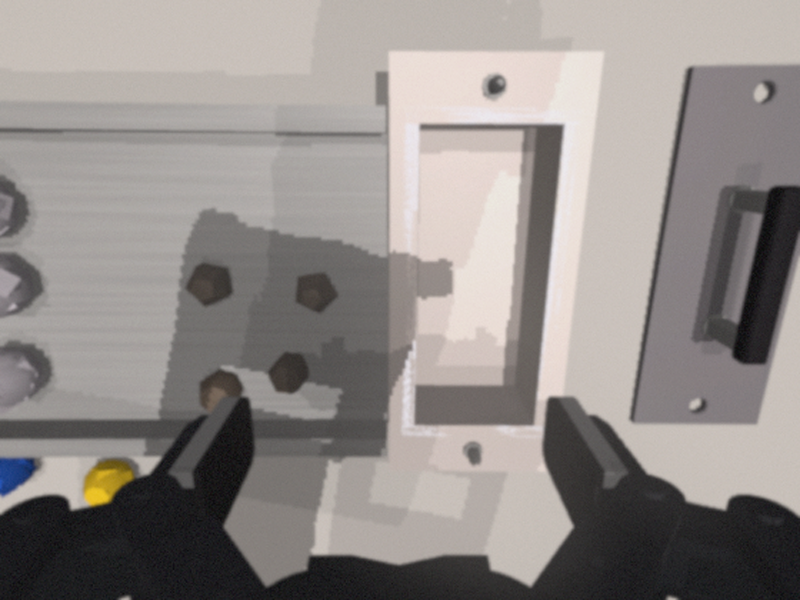

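The view shows the open cell with pins at (494,86) and (473,453). The cover lies flat aside and there are four chips on the tray. Next is the foil at (0.560, 0.141).

Call:
play_rows --pt "0 0 0 0.5 -2.4 0 0.3" --pt "0 0 0 1 -4.8 0 0.3" --pt "0 0 0 1.86 -7.2 0.5 0.3" --pt "0 0 0 1.86 -8.6 1.5 0.3" --pt "0 0 0 1.86 -8.6 2.5 0.3" --pt "0 0 0 1.86 -8.6 3.7 0.3" --pt "0 0 0 1.86 -8.6 4.7 0.3" --pt "0 0 0 1.86 -8.6 5.2 0.3" --pt "0 0 0 1.86 -8.6 5.32 0.3" --pt "0 0 0 1.86 -8.6 5.32 0.3" --pt "0 0 0 1.86 -8.6 5.32 0.5" --pt "0 0 0 1.86 -8.6 5.32 0.7" --pt "0 0 0 1.86 -8.6 5.32 0.8" --pt "0 0 0 1.86 -8.6 5.32 0.8" --pt "0 0 0 1.86 -8.6 4.5 0.8" --pt "0 0 0 1.86 -8.6 3 0.8" --pt "0 0 0 1.86 -8.6 1.4 0.8" --pt "0 0 0 1.86 -8.6 1.4 0.8"

```text
t: 9.88
position: [0.5616, 0.1425, 0.1677]
tcp_rot: [-0.001, 1.0, 0.0, 0.003]
wrist_force: [0.4, 0.5, -0.0]
finger_gap: 0.0318
grasp_force: 59.8
```

Call:
play_rows --pt "0 0 0 0.8 -2.2 0 0.8" --pt "0 0 0 1.5 -4.4 0 0.8" --pt "0 0 0 2 -6.4 0 0.8" --pt "0 0 0 2 -6.4 0.8 0.8" --pt "0 0 0 2 -6.4 2 0.8" --pt "0 0 0 2 -6.4 2 0.8" --pt "0 0 0 2 -6.4 2 0.4" --pt "0 0 0 2 -6.4 2 0.3" --pt "0 0 0 2 -6.4 2 0.3" --pt "0 0 0 2 -6.4 2 0.3" --pt "0 0 0 2 -6.4 0.5 0.3" --pt "0 0 0 2 -6.4 0 0.3" --pt "0 0 0 1 -4.2 0 0.3" --pt "0 0 0 0 -2 0 0.3" --pt "0 0 0 -1.74 0 0 0.3" --pt "0 0 0 -1.74 0 0 0.3" --pt "0 0 0 -1.74 0 0 0.3" --pt "0 0 0 -1.74 0 0 0.3"

```text
t: 12.12
position: [0.5173, 0.143, 0.1643]
tcp_rot: [-0.0, 1.0, 0.001, 0.0]
wrist_force: [-0.2, 1.3, -0.6]
finger_gap: 0.0599
grasp_force: 0.0
```

```bash
python3 -c "
from h import *
d=snap('wrist','w3')
im=np.clip(d['img'][:,:,::-1].astype(float)*1.1,0,255).astype(np.uint8);cv2.imwrite('pics/w3.png',im)
print(bot.get_state()['position'],bot.get_state()['finger_gap'])
print(w2pix(d,[[.518,.142,.094],[.465,.147,.094]]))
"
```

```text
[0.51713807 0.14301266 0.16416706] 0.059642282225886724
[[278.22807508 225.64356851]
 [270.95666756 297.85409963]]
```

View pics/w3.png

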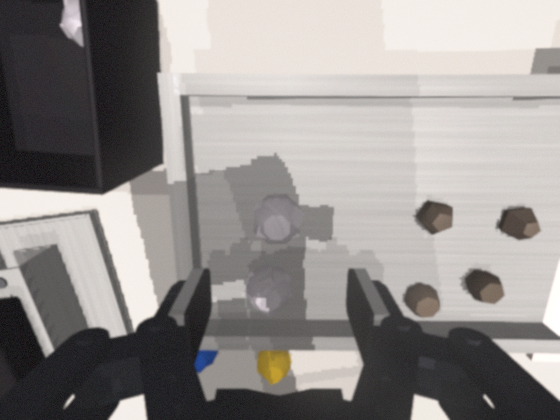

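The first foil is inside the bin. Foils B and C show at (278,222) and (270,290), close to where I expected them.

Call:
play_rows --pt "0 0 0 0.03 0 1.2 0.3" --pt "0 0 0 0.03 0 2.4 0.3" --pt "0 0 0 0.03 0 3.4 0.3" --pt "0 0 0 0.03 0 3.92 0.3" --pt "0 0 0 0.03 0 3.92 0.3" --pt "0 0 0 0.03 0 3.92 0.5" --pt "0 0 0 0.03 0 3.92 0.7" --pt "0 0 0 0.03 0 3.92 0.8" --pt "0 0 0 0.03 0 3.92 0.8" --pt "0 0 0 0.03 0 2.5 0.8" --pt "0 0 0 0.03 0 1 0.8" --pt "0 0 0 0.03 0 0 0.8"

```text
t: 13.68
position: [0.5178, 0.1423, 0.1668]
tcp_rot: [-0.0, 1.0, 0.0, 0.001]
wrist_force: [0.0, -1.0, 0.7]
finger_gap: 0.0318
grasp_force: 59.8
```

Call:
play_rows --pt "0 0 0 1.2 -2.2 0 0.8" --pt "0 0 0 2.4 -4.4 0 0.8" --pt "0 0 0 3.7 -6.3 0 0.8" --pt "0 0 0 3.7 -6.3 0 0.8" --pt "0 0 0 3.7 -6.3 1.2 0.8" --pt "0 0 0 3.7 -6.3 2 0.8" --pt "0 0 0 3.7 -6.3 2 0.8" --pt "0 0 0 3.7 -6.3 2 0.8"

```text
t: 14.68
position: [0.6102, 0.2996, 0.1155]
tcp_rot: [-0.0, 1.0, -0.0, 0.001]
wrist_force: [-0.1, 0.7, 1.1]
finger_gap: 0.0318
grasp_force: 59.8
```

Call:
play_rows --pt "0 0 0 0 0 0 0.4" --pt "0 0 0 0 0 0 0.3" --pt "0 0 0 0 0 0 0.3" --pt "0 0 0 0 0 0 0.3" --pt "0 0 0 0 0 -1.5 0.3" --pt "0 0 0 0 0 -2 0.3" --pt "0 0 0 -1.5 1.7 -2 0.3" --pt "0 0 0 -3 3.4 -2 0.3" --pt "0 0 0 -4.5 5 -2 0.3" --pt "0 0 0 -5.7 6.14 -2 0.3" --pt "0 0 0 -5.7 6.14 -1 0.3" --pt "0 0 0 -5.7 6.14 0 0.3" --pt "0 0 0 -5.7 6.14 1 0.3" --pt "0 0 0 -5.7 6.14 1.7 0.3" --pt "0 0 0 -5.7 6.14 1.97 0.3" --pt "0 0 0 -5.7 6.14 1.97 0.5" --pt "0 0 0 -5.7 6.14 1.97 0.7" --pt "0 0 0 -5.7 6.14 1.97 0.8" --pt "0 0 0 -5.7 6.14 1.97 0.8" --pt "0 0 0 -5.7 6.14 1.97 0.8"

```text
t: 17.18
position: [0.4677, 0.1463, 0.0658]
tcp_rot: [-0.0, 1.0, 0.0, 0.001]
wrist_force: [-1.3, -1.0, 6.5]
finger_gap: 0.0318
grasp_force: 59.9
```

Call:
play_rows --pt "0 0 0 0 0 -1.5 0.8" --pt "0 0 0 0 0 -3 0.8" --pt "0 0 0 0 0 -4 0.8" --pt "0 0 0 1.5 -1.7 -4 0.8" --pt "0 0 0 3 -3.4 -4 0.8" --pt "0 0 0 4.5 -5 -4 0.8" --pt "0 0 0 5.7 -6.14 -4 0.8" --pt "0 0 0 5.7 -6.14 -4 0.8" --pt "0 0 0 5.7 -6.14 -2.5 0.8" --pt "0 0 0 5.7 -6.14 -2 0.8" --pt "0 0 0 5.7 -6.14 -2 0.8"

```text
t: 18.55
position: [0.6093, 0.2992, 0.1148]
tcp_rot: [0.0, 1.0, -0.0, -0.001]
wrist_force: [0.7, -0.7, -0.2]
finger_gap: 0.032
grasp_force: 59.7
```

Call:
play_rows --pt "0 0 0 0 0 0 0.4" --pt "0 0 0 0 0 0 0.3" --pt "0 0 0 0 0 0 0.3" --pt "0 0 0 0 0 0 0.3" --pt "0 0 0 0 0 -2 0" --pt "0 0 0 0 0 -4.2 0" --pt "0 0 -0.5 -2 -0.6 -4.2 0" --pt "0 0 -1 -4 -1.2 -4.2 0" --pt "0 0 -1.9 -6 -1.8 -4.2 0" --pt "0 0 -1.9 -8.05 -2.07 -4.2 0" --pt "0 0 -1.9 -8.05 -2.07 -4.2 0" --pt "0 0 -1.9 -8.05 -2.07 -4.2 0" --pt "0 0 -1.9 -8.05 -2.07 -4.2 0"

```text
t: 20.18
position: [0.4094, 0.3513, 0.22]
tcp_rot: [-0.0, 0.997, 0.082, 0.0]
wrist_force: [-0.3, -1.2, 0.6]
finger_gap: 0.0857
grasp_force: 0.0
```

```bash
python3 -c "
from h import *
d=snap('wrist','w4');e=snap('top','top1')
im=np.clip(d['img'][:,:,::-1].astype(float)*1.2,0,255).astype(np.uint8)
t=cv2.resize(e['img'][140:330,100:380,::-1],(560,380));t=np.clip(t.astype(float)*1.5,0,255).astype(np.uint8)
cv2.imwrite('pics/w4.png',cv2.resize(im,(800,600)));cv2.imwrite('pics/t1.png',t)
print(bot.get_state()['position'])
th=np.radians(9.4);o=np.array([.408,.351]);Y=np.array([np.cos(th),np.sin(th)]);X=np.array([Y[1],-Y[0]])
print(w2pix(d,[[*(o+Y*a+X*b),z] for a,b,z in [(38,0,88),(-38,0,88),(60,18,52),(-60,18,52)] for a,b,z in [(a/1e3,b/1e3,z/1e3)]])/.7)
"
```

```text
[0.40918832 0.35118253 0.21983446]
[[396.1452193  222.2251192 ]
 [396.17436322 350.51196709]
 [426.24185806 176.7424816 ]
 [422.99479515 359.78300315]]
```

View pics/w4.png

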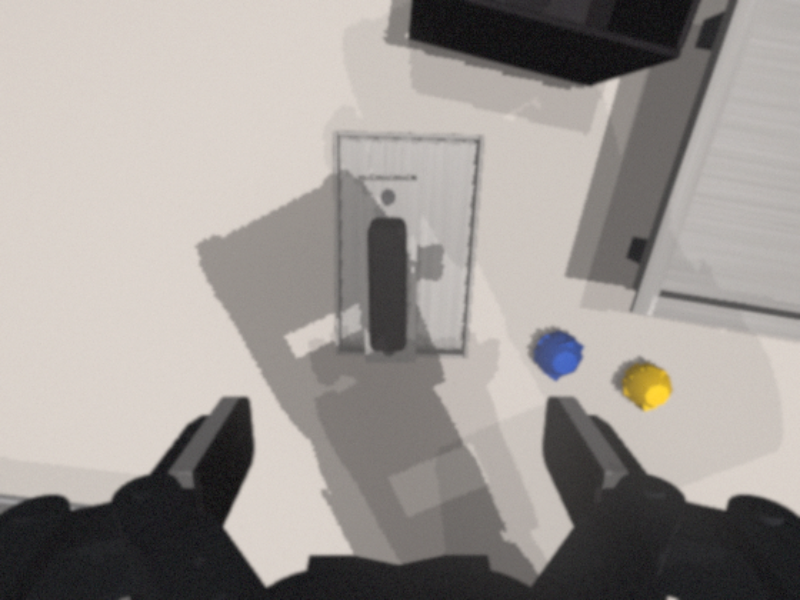

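View pics/t1.png

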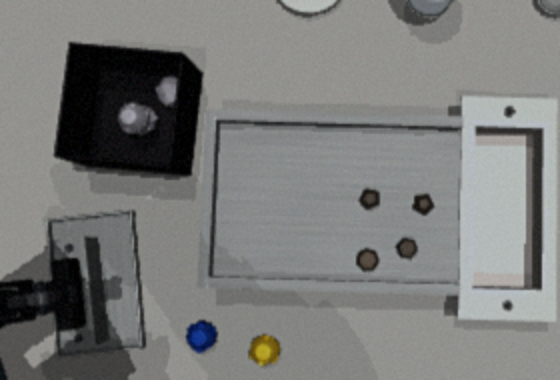

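The wrist view puts the grip at x≈388 px, from 218 to 352. That is about 4.7 mm to the left of my map, at (0.407, 0.356). In the top view the tray has no foil left and the bin holds the foils.

Call:
play_rows --pt "0 0 0 -0.05 -0.19 2 0" --pt "0 0 0 -0.05 -0.19 4 0" --pt "0 0 0 -0.05 -0.19 5.5 0" --pt "0 0 0 -0.05 -0.19 6.3 0" --pt "0 0 0 -0.05 -0.19 6.55 0" --pt "0 0 0 -0.05 -0.19 6.55 0" --pt "0 0 0 -0.05 -0.19 6.55 0.4" --pt "0 0 0 -0.05 -0.19 6.55 0.6" --pt "0 0 0 -0.05 -0.19 6.55 0.75" --pt "0 0 0 -0.05 -0.19 6.55 1" --pt "0 0 0 -0.05 -0.19 6.55 1" --pt "0 0 0 -0.05 -0.19 6.55 1"

```text
t: 21.78
position: [0.4066, 0.356, 0.0566]
tcp_rot: [-0.0, 0.997, 0.083, 0.0]
wrist_force: [-0.8, -0.6, 6.0]
finger_gap: 0.021
grasp_force: 61.0
```

Call:
play_rows --pt "0 0 0 0 0 -0.5 1" --pt "0 0 0 0 0 -1.5 1" --pt "0 0 0 0 0 -3.2 1" --pt "0 0 0 0 0 -5.2 1" --pt "0 0 0 0.2 1.3 -5.2 1" --pt "0 0 0.4 0.5 3 -5.2 1" --pt "0 0 0.8 0.8 4.7 -5.2 1" --pt "0 0 1.2 1.1 6.4 -5.2 1" --pt "0 0 1.6 1.4 8.1 -5.2 1" --pt "0 0 1.9 1.7 9.7 -5.2 1" --pt "0 0 1.9 1.82 10.35 -5.2 1" --pt "0 0 1.9 1.82 10.35 -5.2 1" --pt "0 0 1.9 1.82 10.35 -5.2 1"

```text
t: 23.4
position: [0.4937, 0.1091, 0.1863]
tcp_rot: [-0.0, 1.0, 0.001, -0.0]
wrist_force: [-0.2, -0.2, -2.4]
finger_gap: 0.0208
grasp_force: 60.0
```

```bash
python3 -c "
from h import *
rel([.494,.108,.1185],np.pi/2)
d=snap('wrist','w5');print(bot.get_state()['position'])
im=np.clip(d['img'][:,:,::-1].astype(float)*1.2,0,255).astype(np.uint8)
cv2.imwrite('pics/w5.png',cv2.resize(im,(800,600)))
"
```

```text
turn [-0.    0.    0.01] shift [0.01 0.04 2.71] q6 1.69
[0.4936716  0.10920037 0.18631648]
```

View pics/w5.png

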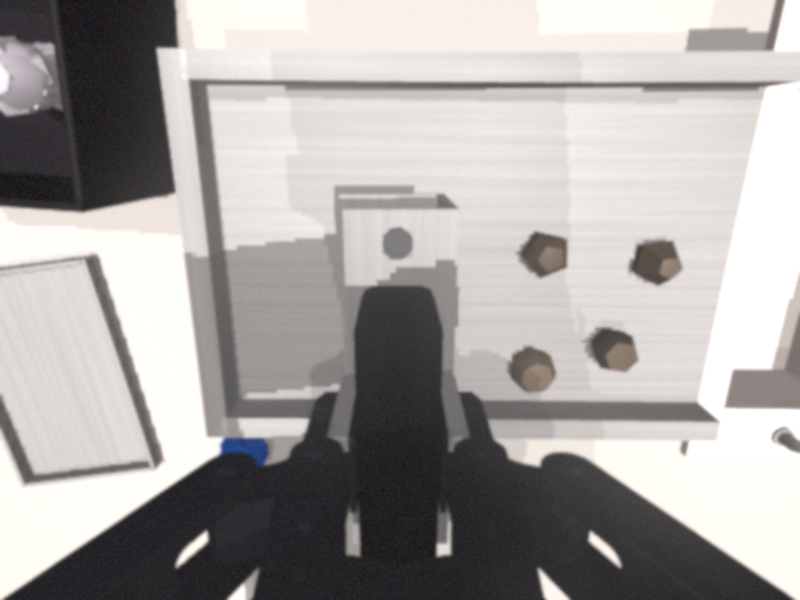

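The scraper is held square and the four chips sit ahead of its blade. Lowering it onto the floor.

Call:
play_rows --pt "0 0 0 0 0.04 1 1" --pt "0 0 0 0 0.04 2 1" --pt "0 0 0 0 0.04 2.5 1" --pt "0 0 0 0 0.04 2.65 1" --pt "0 0 0 0 0.04 2.7 1" --pt "0 0 0 0 0.04 2.72 1" --pt "0 0 0 0 0.04 2.72 1"

```text
t: 24.32
position: [0.4943, 0.1073, 0.1187]
tcp_rot: [-0.0, 1.0, 0.0, 0.0]
wrist_force: [0.2, 0.7, -2.8]
finger_gap: 0.0214
grasp_force: 59.8
```

Call:
play_rows --pt "0 0 0 0 0.3 0.02 1" --pt "0 0 0 0 0.8 0.02 1" --pt "0 0 0 0 1.3 0.02 1" --pt "0 0 0 0 1.8 0.02 1" --pt "0 0 0 0 2.2 0.02 1" --pt "0 0 0 0 2.6 0.02 1" --pt "0 0 0 0 3 0.02 1" --pt "0 0 0 0 3.4 0.02 1" --pt "0 0 0 0 3.8 0.02 1" --pt "0 0 0 0 4.2 0.02 1" --pt "0 0 0 0 4.6 0.02 1" --pt "0 0 0 0 5 0.02 1" --pt "0 0 0 0 5.4 0.02 1" --pt "0 0 0 0 5.8 0.02 1" --pt "0 0 0 0 6.2 0.02 1" --pt "0 0 0 0 6.6 0.02 1" --pt "0 0 0 0 7 0.02 1" --pt "0 0 0 0 7.3 0.02 1" --pt "0 0 0 0 7.65 0.02 1" --pt "0 0 0 0 7.65 0.02 1"

```text
t: 26.82
position: [0.4942, -0.0845, 0.1178]
tcp_rot: [0.0, 1.0, -0.0, 0.0]
wrist_force: [-1.0, -0.1, -2.2]
finger_gap: 0.0209
grasp_force: 60.0
```

```bash
python3 -c "
from h import *
e=snap('top','top2');s=snap('scene','s2');d=snap('wrist','w6')
g=lambda i:np.clip(i[:,:,::-1].astype(float)*1.4,0,255).astype(np.uint8)
a=cv2.resize(g(e['img'][190:330,160:350]),(400,295));b=cv2.resize(g(s['img'][100:300,180:420]),(400,333));c=cv2.resize(g(d['img']),(400,300))
o=np.zeros((600,800,3),np.uint8);o[:295,:400]=a;o[:333,400:]=b[:];o[300:,:400]=c
cv2.imwrite('pics/m1.png',o)
"
```

```text
(no output)
```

View pics/m1.png

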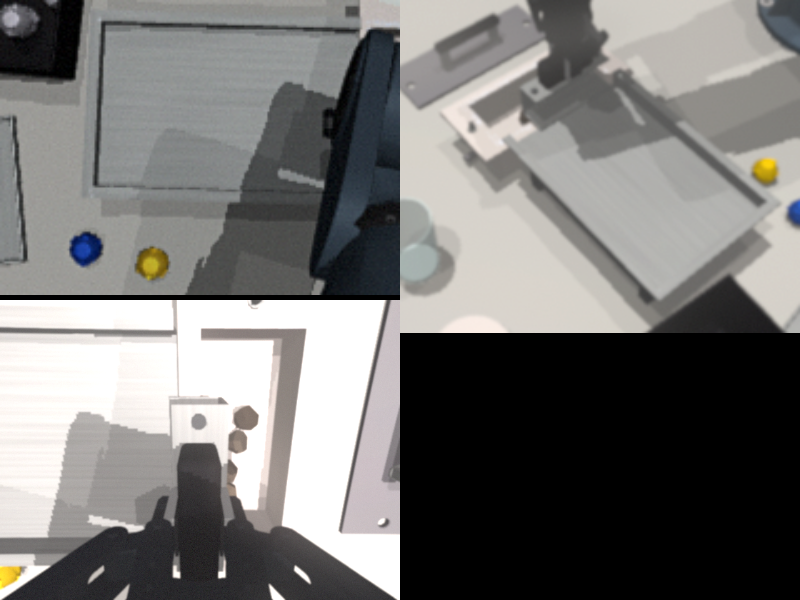

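The tray is clear and the chips are in the opening. I'll back off, lift, and look into the cell.

Call:
play_rows --pt "0 0 0 0 -0.3 -0.02 1" --pt "0 0 0 0 -0.7 -0.05 1" --pt "0 0 0 0 -1.2 -0.2 1" --pt "0 0 0 0 -2 -1 1" --pt "0 0 0 0 -3 -2.5 1" --pt "0 0 0 0 -4 -4 1" --pt "0 0 0 0 -4 -4 1" --pt "0 0 0 0 -4 -4 1"

```text
t: 27.98
position: [0.4935, 0.0161, 0.2169]
tcp_rot: [0.0, 1.0, 0.0, -0.001]
wrist_force: [-0.3, 0.3, -3.3]
finger_gap: 0.0213
grasp_force: 60.1
```

```bash
python3 -c "
from h import *
e=snap('top','top3');s=snap('scene','s3');d=snap('wrist','w7')
g=lambda i:np.clip(i[:,:,::-1].astype(float)*1.3,0,255).astype(np.uint8)
a=cv2.resize(g(e['img'][190:330,180:380]),(400,280));b=cv2.resize(g(s['img'][100:300,180:420]),(400,333));c=cv2.resize(g(d['img'][:300,200:]),(480,400))
o=np.zeros((733,880,3),np.uint8);o[:280,:400]=a;o[:333,480:]=b;o[333:,:480]=c
cv2.imwrite('pics/m2.png',cv2.resize(o,(720,600)))
print(bot.get_state()['position'])
"
```

```text
[0.4935177  0.01558236 0.21656256]
```

View pics/m2.png

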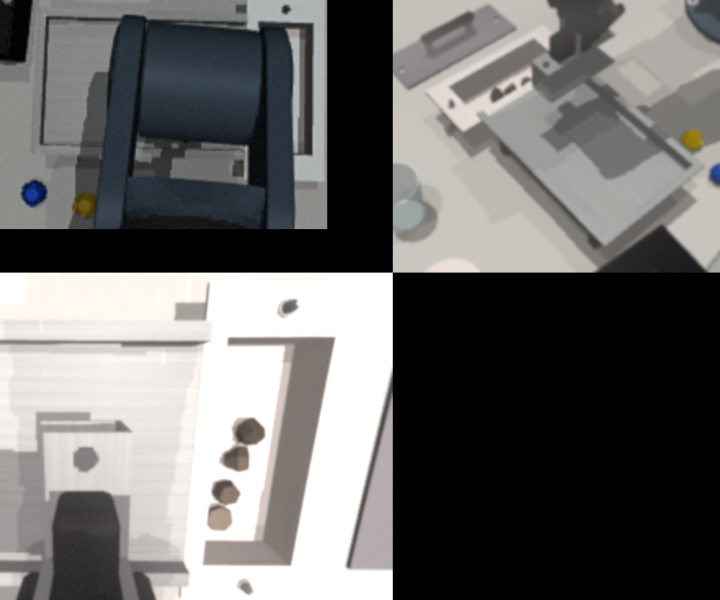

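All four chips lie inside the cell and the tray is empty, so the scraper goes back.

Call:
play_rows --pt "0 0 0 -0.5 -2 0 1" --pt "0 0 -0.4 -1 -4 0 1" --pt "0 0 -0.8 -1.5 -6 0 1" --pt "0 0 -1.2 -2.1 -8 0 1" --pt "0 0 -1.6 -2.7 -10 0 1" --pt "0 0 -1.9 -3.1 -12 0 1" --pt "0 0 -1.9 -3.48 -13.3 0 1" --pt "0 0 -1.9 -3.48 -13.62 0 1" --pt "0 0 -1.9 -3.48 -13.62 0 1" --pt "0 0 -1.9 -3.48 -13.62 1.5 1" --pt "0 0 -1.9 -3.48 -13.62 3 1" --pt "0 0 -1.9 -3.48 -13.62 4.5 1" --pt "0 0 -1.9 -3.48 -13.62 5 1" --pt "0 0 -1.9 -3.48 -13.62 5 1"

```text
t: 29.88
position: [0.4073, 0.3558, 0.0928]
tcp_rot: [0.0, 0.997, 0.082, -0.0]
wrist_force: [-0.2, 1.3, -2.4]
finger_gap: 0.0209
grasp_force: 60.2
```

```bash
python3 -c "
from h import *
rel([.4066,.356,.0568],np.radians(99.5));print(bot.get_state()['position'])
"
```

```text
turn [ 0.    0.01 -0.01] shift [-0.03 -0.01  1.44] q6 2.04
[0.40734643 0.35581747 0.09283882]
```

Call:
play_rows --pt "0 0 0 -0.02 0 0.5 1" --pt "0 0 0 -0.02 0 0.9 1" --pt "0 0 0 -0.02 0 1.2 1" --pt "0 0 0 -0.02 0 1.35 1" --pt "0 0 0 -0.02 0 1.42 1" --pt "0 0 0 -0.02 0 1.44 1" --pt "0 0 0 -0.02 0 1.44 1" --pt "0 0 0 -0.02 0 1.44 0.7" --pt "0 0 0 -0.02 0 1.44 0.4" --pt "0 0 0 -0.02 0 1.44 0" --pt "0 0 0 -0.02 0 1.44 0" --pt "0 0 0 -0.02 0 0.5 0" --pt "0 0 0 -0.02 0 -2 0" --pt "0 0 0 -0.02 0 -4.5 0" --pt "0 0 0 -0.02 0 -5 0" --pt "0 0 0 -0.02 0 -5 0" --pt "0 0 0 -0.02 0 -5 0"

```text
t: 32.0
position: [0.4059, 0.3559, 0.216]
tcp_rot: [0.001, 0.997, 0.083, -0.001]
wrist_force: [0.0, -0.8, 0.4]
finger_gap: 0.0852
grasp_force: 0.0
```

```bash
python3 -c "
from h import *
d=snap('wrist','w8')
im=np.clip(d['img'][:,:,::-1].astype(float)*1.1,0,255).astype(np.uint8)
cv2.imwrite('pics/w8.png',im)
rel([.5138,-.262,.2],np.pi/2);print(bot.get_state()['position'])
"
```

```text
turn [0.02 0.03 1.9 ] shift [ 0.17 25.09  0.67] q6 2.04
[0.40592722 0.35594192 0.21599067]
```

View pics/w8.png

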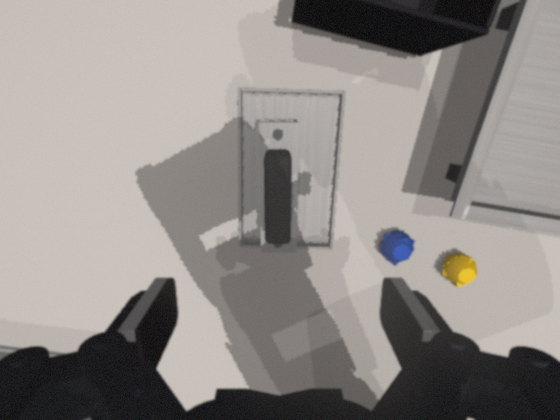

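The scraper is upright in its tray. Now back to the cover.

Call:
play_rows --pt "0 0 0.4 0 2 0.2 0" --pt "0 0 0.8 0 4.2 0.5 0" --pt "0 0 1.2 0 6.5 0.67 0" --pt "0 0 1.6 0 8.8 0.67 0" --pt "0 0 1.9 0 11 0.67 0" --pt "0 0 1.9 0 13.3 0.67 0" --pt "0 0 1.9 0 15.6 0.67 0" --pt "0 0 1.9 0 17.9 0.67 0" --pt "0 0 1.9 0 20.2 0.67 0" --pt "0 0 1.9 -0.05 22.5 0.67 0" --pt "0 0 1.9 -0.05 24.8 0.67 0" --pt "0 0 1.9 -0.05 26.5 0.67 0" --pt "0 0 1.9 -0.05 26.5 0.67 0" --pt "0 0 1.9 -0.05 26.5 0.67 0" --pt "0 0 1.9 -0.05 26.5 0.67 0"

```text
t: 33.92
position: [0.5147, -0.2961, 0.2007]
tcp_rot: [-0.0, 1.0, 0.001, -0.0]
wrist_force: [-0.2, 0.2, -0.1]
finger_gap: 0.0856
grasp_force: 0.0
```

```bash
python3 -c "
from h import *
rel([.5138,-.2979,.0248],np.pi/2);print(bot.get_state()['position'])
"
```

```text
turn [-0.01  0.01  0.02] shift [-0.03  0.08  7.04] q6 0.97
[ 0.51473122 -0.29610648  0.20068513]
```

Call:
play_rows --pt "0 0 0 -0.03 0.08 2.2 0" --pt "0 0 0 -0.03 0.08 4.4 0" --pt "0 0 0 -0.03 0.08 6 0" --pt "0 0 0 -0.03 0.08 6.8 0" --pt "0 0 0 -0.03 0.08 7.02 0" --pt "0 0 0 -0.03 0.08 7.02 0" --pt "0 0 0 -0.03 0.08 7.02 0.5" --pt "0 0 0 -0.03 0.08 7.02 0.7" --pt "0 0 0 -0.03 0.08 7.02 0.8" --pt "0 0 0 -0.03 0.08 7.02 1" --pt "0 0 0 -0.03 0.08 7.02 1" --pt "0 0 0 -0.03 0.08 7.02 1" --pt "0 0 0 -0.03 0.08 7.02 1"

```text
t: 35.55
position: [0.5142, -0.2993, 0.0259]
tcp_rot: [0.0, 1.0, 0.0, 0.0]
wrist_force: [-1.1, 1.4, 5.3]
finger_gap: 0.0147
grasp_force: 59.6
```

Call:
play_rows --pt "0 0 0 0 0 -0.3 1" --pt "0 0 0 0 0 -1.2 1" --pt "0 0 0 0 0 -2.5 1" --pt "0 0 0 0 0 -3.8 1" --pt "0 0 0 0 0 -4.7 1" --pt "0 0 0 0 -1 -4.7 1" --pt "0 0 0 0 -2.5 -4.7 1" --pt "0 0 0 0 -4 -4.7 1" --pt "0 0 0 0 -5.5 -4.7 1" --pt "0 0 0 0 -6.6 -4.7 1" --pt "0 0 0 0 -7 -4.7 1" --pt "0 0 0 0 -7 -4.7 1" --pt "0 0 0 0 -7 -4.7 1" --pt "0 0 0 0 -7 -4.7 1"

```text
t: 37.3
position: [0.5139, -0.1249, 0.1429]
tcp_rot: [0.0, 1.0, -0.0, -0.0]
wrist_force: [1.2, -0.5, -4.0]
finger_gap: 0.0151
grasp_force: 59.0
```

```bash
python3 -c "
from h import *
rel([.5138,-.1227,.0867],np.pi/2);print(bot.get_state()['position'])
d=snap('wrist','w9');e=snap('top','top4')
im=np.clip(d['img'][:,:,::-1].astype(float)*1.3,0,255).astype(np.uint8)
cv2.imwrite('pics/w9.png',cv2.resize(im,(800,600)))
"
```

```text
turn [ 0.    0.   -0.01] shift [-0.01 -0.09  2.25] q6 1.25
[ 0.51394269 -0.12489385  0.14293337]
```

View pics/w9.png

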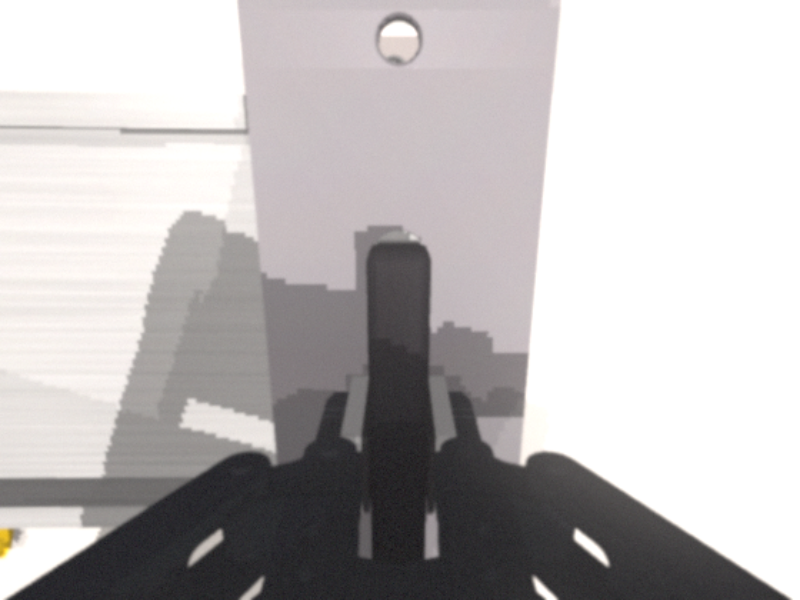

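The cover hole is centred at (399,39) with the pin tip showing at its lower edge, at about (396,60). I'll compare the pin and hole positions with the same camera.

```bash
python3 -c "
from h import *
a=load('w2');b=load('w9');s=.7
for n,d,u,v,z in [('pin1',a,494,85,.079),('pin0',a,473,453,.079),('hole1 top',b,399,39,.124),('pin1 thru',b,396,60,.079)]:
  print(n,np.round(1000*pix2w(d,u*s,v*s,z),1))
"
```

```text
pin1 [ 617.7 -121.4   79. ]
pin0 [ 411.9 -120.5   79. ]
hole1 top [ 619.9 -126.5  124. ]
pin1 thru [ 620.9 -125.5   79. ]
```

Call:
play_rows --pt "0 0 0 -0.01 -0.09 0.3 1" --pt "0 0 0 -0.01 -0.09 0.8 1" --pt "0 0 0 -0.01 -0.09 1.2 1" --pt "0 0 0 -0.01 -0.09 1.45 1" --pt "0 0 0 -0.01 -0.09 1.6 1" --pt "0 0 0 -0.01 -0.09 1.7 1" --pt "0 0 0 -0.01 -0.09 1.8 1" --pt "0 0 0 -0.01 -0.09 1.8 1"

```text
t: 38.4
position: [0.5137, -0.122, 0.098]
tcp_rot: [-0.0, 1.0, 0.0, -0.0]
wrist_force: [-0.5, -0.6, -3.6]
finger_gap: 0.0147
grasp_force: 59.1
```

The pins are engaged: the force reading is weight only, with the cover already 6 mm below the tips. Continuing gently.

Call:
play_rows --pt "0 0 0 0 -0.0 0.1 1" --pt "0 0 0 0 0 0.2 1" --pt "0 0 0 0 0 0.28 1" --pt "0 0 0 0 0 0.34 1" --pt "0 0 0 0 0 0.38 1" --pt "0 0 0 0 0 0.41 1" --pt "0 0 0 0 0 0.41 1" --pt "0 0 0 0 0 0.41 1"

```text
t: 39.4
position: [0.5138, -0.122, 0.0879]
tcp_rot: [0.0, 1.0, 0.0, 0.0]
wrist_force: [-0.6, -0.1, -1.1]
finger_gap: 0.0147
grasp_force: 59.4
```

Call:
play_rows --pt "0 0 0 0 0 0.02 1" --pt "0 0 0 0 0 0.04 1" --pt "0 0 0 0 0 0.04 0.9" --pt "0 0 0 0 0 0.04 0.8" --pt "0 0 0 0 0 0.04 0.5" --pt "0 0 0 0 0 0.04 0" --pt "0 0 0 0 0 0.04 0" --pt "0 0 0 0 0 -0.5 0" --pt "0 0 0 0 0 -2 0" --pt "0 0 0 0 0 -4 0" --pt "0 0 0 0 2 -5 0" --pt "0 0 0 0 4 -5 0" --pt "0 0 0 0 6 -5 0" --pt "0 0 0 0 6 -5 0" --pt "0 0 0 0 6 -5 0"

```text
t: 41.28
position: [0.5137, -0.2716, 0.2132]
tcp_rot: [-0.0, 1.0, -0.0, 0.0]
wrist_force: [0.2, 0.2, 1.1]
finger_gap: 0.0856
grasp_force: 0.0
```

```bash
python3 -c "
from h import *
e=snap('top','top5');s=snap('scene','s5');d=snap('wrist','w10')
g=lambda i:np.clip(i[:,:,::-1].astype(float)*1.3,0,255).astype(np.uint8)
a=cv2.resize(g(e['img'][150:330,120:385]),(400,272));b=cv2.resize(g(s['img'][80:280,160:400]),(400,333));c=cv2.resize(g(d['img']),(400,300))
o=np.zeros((600,800,3),np.uint8);o[:272,:400]=a;o[:333,400:]=b;o[300:,:400]=c
cv2.imwrite('pics/m3.png',o)
"
```

```text
(no output)
```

View pics/m3.png

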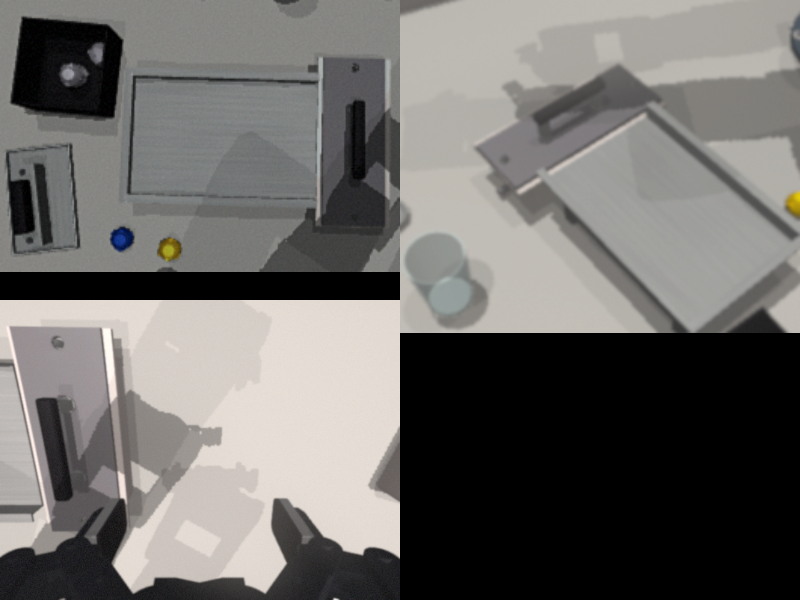

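The cover is flush over both pins, the tray is empty, the scraper is upright and the foil is in the bin. Handing in.

```bash
python3 -c "
from station import bot
print(bot.job_done())"
```

```text
the job is handed in; nothing more can be done
None
```

I handed the job in after about 41 s of robot time: three foil balls are in the bin (the last picture clearly shows two; the third is likely hidden behind one), all four chips were swept into the cell, the scraper is back upright in its tray, and the cover sits flush over the pins; no verdict came back.

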